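# Put the reagent carrier right and clamp it

### The arm

A 6-joint arm with a two-finger parallel gripper is mounted at the origin on a cart in front of the work surface, level with it; the furniture and walls round the work are solid. World frame = base frame: x ahead of the robot, y to its left, z up, the work surface at z = 0. Lengths are in m, angles in degrees, forces in N, time in s.
With the tool pointing down it reaches from about 0.3 to 0.75 m from the base axis. Payload 8.5 kg.
Tool frame: the origin (TCP) lies on the centre line of the jaws, within the pads' length; the fingertips stand 19 mm ahead of it and the grasp point (between the pads) is the TCP (env.tcp_to_tips is the z of the fingertips in the tool frame, in m); z points along the fingers, y is the line along which they close (so a half turn about z gives the same grasp; the last joint's range is limited). The gripper opens to 85 mm and grips with 20 to 120 N. Pads are 22 mm wide; open, the fingers measure 114 mm over their backs; the gripper's body (76 mm by 85 mm) begins 54 mm behind the grasp point. The pads swing forward as they close: fully open they stand 13 mm farther back than shut.
Start: joints at [-86.075, 21.807, 74.336, -0, 83.858, -12.336], TCP at [0.154, -0.528, 0.25] pointing down, gripper open.
Joint ranges: [-178.18, 178.18], [-50.72, 133.34], [12.68, 142.11], [-81.47, 261.47], [9.98, 163.14], [-165.26, 165.26]. Speed limits (degrees/s): [136.94, 136.94, 180, 180, 180, 180].

### API

Orientations are given as a 3x3 rotation matrix whose columns are the frame's x, y, z axes.
In Python, from rig import env gives the robot as it stands.
- The arm moves only by the tool servo_tool, never from a script. Its argument "steps" is a list of rows, each an object of numbers: "tx", "ty", "tz": the shift along the world's x, y, z in cm; "yaw": the turn about the world's z in degrees; "claw": the finger opening in cm, from 0 to 8.54. In form: [{"tx": .., "ty": .., "tz": .., "yaw": .., "claw": ..}, ...]. A call has 1 to 20 rows; each row shifts and turns the commanded pose from where the row before left it; what a row does not reach is not made up. A row lasts 1/10 s, in which the tool goes at most 50 mm and 8.59 degrees, less where a joint would pass 70% of its speed; a pose out of reach is approached as far as the arm can. A call with a gripper value outside its range is refused whole. The fingers move at their own pace and stop on an object; "newtons" is the grip in N (left out, the last holds). Time passes only in rows, so rows that do not move let the fingers close. It gives the time, the measured TCP pose, the force, the opening and the grip force at its end, in the units of the state.
- env.observe(): the state, without advancing time (a new reading comes with each control period).
- env.get_image(name): name is "scene" or "side" or "wrist"; returns (picture, depth): 384x512x3 uint8, red, green, blue; 384x512 float32, m along the optical axis (not along the pixel's ray), 0 where there is no reading.
- env.camera_model(name): a dict with "fovy" (degrees; the focal length in pixels is half the picture's height over the tangent of half this angle, whatever the lens; pixels are square), "cx", "cy" (the principal point, pixels), "T" (4x4, takes a point from camera to world coordinates). Camera axes: x right, y down, z forward; pixel columns grow to the right and rows downward; lengths in m; the calibration is good to about 2 mm. A picture is of the moment at which its call begins: read the wrist's pose just before it. camera_model takes no time and is no camera call; for the wrist camera it gives the pose at the moment of the call.
- env.close_job(): hands the job in; it is judged then, once.
The state is a dict: "time_s": time; "q": joint angles; "qvel": joint speeds; "joint_efforts": joint torques, N m; "position": TCP position; "tool_rot": TCP orientation; "ft_force": force on the tool from outside, world axes, zero at the start; "wrist_torque": the same for the moment, N m; "grip_width": finger opening in m; "gripper_force": force on a finger pad.
Only numpy, scipy, OpenCV 4.12 (cv2) and the standard library are available. Lean on these libraries where they do the work, as an engineer would, in place of code of your own. Each camera call takes 0.05 s, during which the arm holds its last target. There are 200 camera calls.

### The job

Get the reagent carrier ready for the analyser: the one wide, noseless cartridge riding up on its lanes is the wrong kind, so lay it flat in the steel return tray, and put every narrow nosed cartridge from the stock on the worktop into free lanes (leave the wide one there alone). All narrow cartridges in the carrier must lie flat with their noses to the far side, so turn round any that lies the wrong way; when you have made sure that each sits fully down, swing the retaining flap fully closed over them, disturbing nothing else.

Things in the scene. Friction and masses are not known exactly. Their poses are not given: they have to be found in the camera images.
- carrier: fixed aluminium carrier, 124 (x) by 232 (y); origin under its centre on the worktop; x points to the far side. Five open lanes along x with centres at y = -88, -44, 0, 44, 88; 112 long, 32 wide, floor 6 up; walls 12 thick, tops 26 up; end walls 30 high near the robot, 26 at the far side. A narrow cartridge fully down has its centre point 33 above the worktop; a wide one rides on the walls, 20 proud
- flap (a joint): retaining flap hinged along the carrier's robot-side edge: 0 = closed, flat over the cartridges' tails (1.5 above seated ones; proud ones block it); swings up towards the robot to 1.6. Stiff hinge, stays as left, 2 N at its edge moves it. Plate 224 wide, 33 from hinge to edge, 4 thick; two tabs 18 wide at 22 either side of the middle reach 17 farther
- flap_hinge (a point): middle of the flap's hinge line, 59 from the carrier's centre on the robot's side, 33.5 above the worktop; fixed
- return_tray: fixed open steel tray, 150 (x) by 76 (y), walls 22 high and 4 thick, floor 4 thick; origin under its centre, on the worktop. The upright front of the analyser stands close behind tray and carrier, at about world x = 590: turn long things on the robot side of it
- kit_a_c (a point): narrow cartridge, the correct kind: grey body 80 long, 26 wide, 24 high, a round nose (14 dia, 24 long) on one end only, 104 over all; an upright grip fin 36 long, 12 thick on top, 54 high in all. This point: centre of the fin in plan, 27 above the underside, 52 from either end; x to the nose, z up. Starts in one of the lanes, nose to the far side
- kit_b_c (a point): narrow cartridge, the correct kind: grey body 80 long, 26 wide, 24 high, a round nose (14 dia, 24 long) on one end only, 104 over all; an upright grip fin 36 long, 12 thick on top, 54 high in all. This point: centre of the fin in plan, 27 above the underside, 52 from either end; x to the nose, z up. May be absent; if there, starts in one of the lanes the wrong way round, nose towards the robot
- kit_d_c (a point): narrow cartridge, the correct kind: grey body 80 long, 26 wide, 24 high, a round nose (14 dia, 24 long) on one end only, 104 over all; an upright grip fin 36 long, 12 thick on top, 54 high in all. This point: centre of the fin in plan, 27 above the underside, 52 from either end; x to the nose, z up. May be absent; if there, starts in one of the lanes the wrong way round, nose towards the robot
- kit_c_c (a point): wide cartridge, the wrong kind: grey body 100 long, 42 wide, 24 high, both ends blunt, no nose; the same grip fin (36 long, 12 thick, 54 high in all). This point: centre in plan, 27 above the underside; x along its length, z up. Starts on the carrier, riding on the walls of one lane
- stock_a_c (a point): narrow cartridge, the correct kind: grey body 80 long, 26 wide, 24 high, a round nose (14 dia, 24 long) on one end only, 104 over all; an upright grip fin 36 long, 12 thick on top, 54 high in all. This point: centre of the fin in plan, 27 above the underside, 52 from either end; x to the nose, z up. May be absent; if there, lies in the stock on the worktop to the right of the tray
- stock_b_c (a point): narrow cartridge, the correct kind: grey body 80 long, 26 wide, 24 high, a round nose (14 dia, 24 long) on one end only, 104 over all; an upright grip fin 36 long, 12 thick on top, 54 high in all. This point: centre of the fin in plan, 27 above the underside, 52 from either end; x to the nose, z up. May be absent; if there, lies in the stock on the worktop to the right of the tray
- stock_c_c (a point): wide cartridge, the wrong kind: grey body 100 long, 42 wide, 24 high, both ends blunt, no nose; the same grip fin (36 long, 12 thick, 54 high in all). This point: centre in plan, 27 above the underside; x along its length, z up. Lies in the stock and stays there
- kit_a_nose (a point): tip of the nose of kit_a, 12 above its underside
- kit_b_nose (a point): tip of the nose of kit_b, 12 above its underside
- kit_d_nose (a point): tip of the nose of kit_d, 12 above its underside
- stock_a_nose (a point): tip of the nose of stock_a, 12 above its underside
- stock_b_nose (a point): tip of the nose of stock_b, 12 above its underside
- tape: roll of white tape, 75 across, 19 high; a bystander, origin under its centre
- dropper_b: dropper bottle, 34 across, 100 high; a bystander, origin under its centre
- forceps: steel forceps, 124 long, lying at the left; a bystander, origin under its centre
- eraser: eraser, 42x21x12; a bystander, origin under its centre

How it is judged:
By the outcome, as a careful person would: the job done as asked, in the order asked, and still so for the second after the job is handed in, with the robot touching nothing.
Of kit_b, kit_d, stock_a, stock_b only 3 to 4 are there at a start; the rules pass over those that are not, and their reading is None.
At some moment in a run one of stock_a, stock_b may be knocked a few centimetres aside while the robot is not near it.
Once in a run the grip may slacken for a moment while it holds something.
It also fails if it takes over 210 s, if anything falls off the work surface, if the arm or the gripper's body presses on something with over 40 N, if the wrist force passes 120 N, or if a joint passes its speed limit or range.

## Working session

There is one attempt and no reset: what is moved stays moved. The work goes in short steps, Python scripts to look and compute and a tool call to move; the robot and the scene stay as the last step left them, time stands still between calls to the robot, and variables do not carry over. Pictures are saved under pics/ and viewed, at most 14 in all, crops included, and the job is handed in when it is done.

Besides the shell and the picture viewer there is one more tool, called after "Call:" in YAML: its name, and indented under it one key for each argument. servo_tool: Moves the arm, as the interface text tells. Its arguments: {"type":"object","properties":{"steps":{"type":"array"},"newtons":{"type":"number"}},"required":["steps"]}

```bash
mkdir -p pics; ls; cat > h.py <<'E'
import numpy as np, cv2
from rig import env
def shot(name, fn=None):
    m=env.camera_model(name); im,d=env.get_image(name)
    if fn: cv2.imwrite('pics/'+fn,cv2.cvtColor(im,cv2.COLOR_RGB2BGR))
    return im,d,m
def f(m,h=384): return h/2/np.tan(np.radians(m['fovy'])/2)
def cloud(d,m):
    v,u=np.indices(d.shape); k=f(m)
    P=np.stack([(u-m['cx'])/k*d,(v-m['cy'])/k*d,d,np.ones_like(d)],-1)@m['T'].T
    P=P[...,:3]; P[d<=0]=np.nan; return P
def ray(m,u,v,z):
    k=f(m); r=m['T'][:3,:3]@np.array([(u-m['cx'])/k,(v-m['cy'])/k,1]); o=m['T'][:3,3]
    return o+r*(z-o[2])/r[2]
E
python3 - <<'E'
from h import *
o=env.observe(); print(o['position'],o['tool_rot'],o['grip_width'],env.tcp_to_tips)
for n in ['scene','side']:
    im,d,m=shot(n,n+'0.png'); np.savez(n+'0.npz',im=im,d=d,**m)
    print(n,m['T'].round(3).tolist(),m['fovy'],(d>0).mean())
E
```

```text
pics
[ 0.15399729 -0.52772795  0.24972446] [[ 9.59991919e-01  2.80027693e-01 -8.49700289e-05]
 [ 2.80027524e-01 -9.59990907e-01  1.43001224e-03]
 [ 3.18872575e-04 -1.39659414e-03 -9.99998974e-01]] 0.08532717644876069 0.019
scene [[-0.481, -0.645, 0.595, -0.286], [-0.877, 0.356, -0.323, 0.406], [-0.004, -0.676, -0.736, 1.11], [0.0, 0.0, 0.0, 1.0]] 42.550805672036866 0.9960174560546875
side [[-0.784, -0.339, 0.52, -0.008], [-0.621, 0.415, -0.665, 0.663], [0.01, -0.844, -0.536, 0.641], [0.0, 0.0, 0.0, 1.0]] 51.07919715140464 0.9959259033203125
```

View pics/scene0.png

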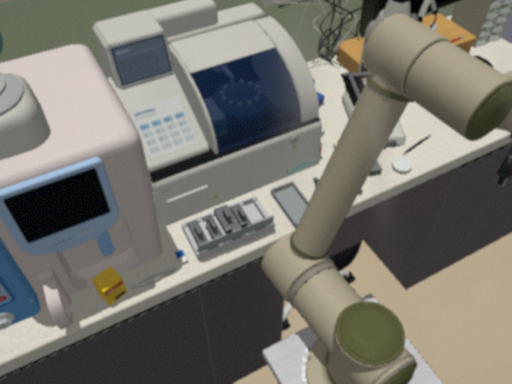

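View pics/side0.png

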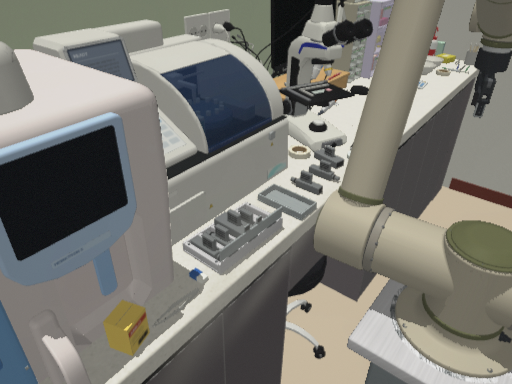

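The side view shows the carrier at about (235,235), the tray at (288,200) and three stock cartridges at (308,185), (322,172) and (328,155), with the tape at (300,152). I'll get rough positions from the depth.

```bash
python3 - <<'E'
from h import *
D=np.load('side0.npz'); m={k:D[k] for k in ['fovy','cx','cy','T']}; P=cloud(D['d'],m)
for n,(u,v) in dict(carL=(186,245),carR=(280,208),car=(235,235),fin1=(205,242),fin2=(222,228),fin3=(238,215),fin4=(248,212),tray=(288,202),s1=(310,181),s2=(322,168),s3=(330,152),tape=(300,152),eraser=(196,273),table=(270,235)).items(): print(n,P[v,u].round(3))
im=cv2.resize(D['im'][130:280,160:360],None,fx=4,fy=4,interpolation=cv2.INTER_CUBIC); cv2.imwrite('pics/side0c.png',im[...,::-1])
E
```

```text
carL [0.554 0.187 0.026]
carR [ 0.439 -0.028  0.066]
car [0.483 0.094 0.034]
fin1 [0.514 0.164 0.041]
fin2 [0.501 0.118 0.061]
fin3 [0.489 0.075 0.08 ]
fin4 [0.495 0.029 0.06 ]
tray [ 0.487 -0.142  0.003]
s1 [ 0.477 -0.24   0.03 ]
s2 [ 0.491 -0.335  0.028]
s3 [ 0.517 -0.43   0.037]
tape [ 0.613 -0.401  0.018]
eraser [0.481 0.228 0.013]
table [0.439 0.01  0.004]
```

View pics/side0c.png

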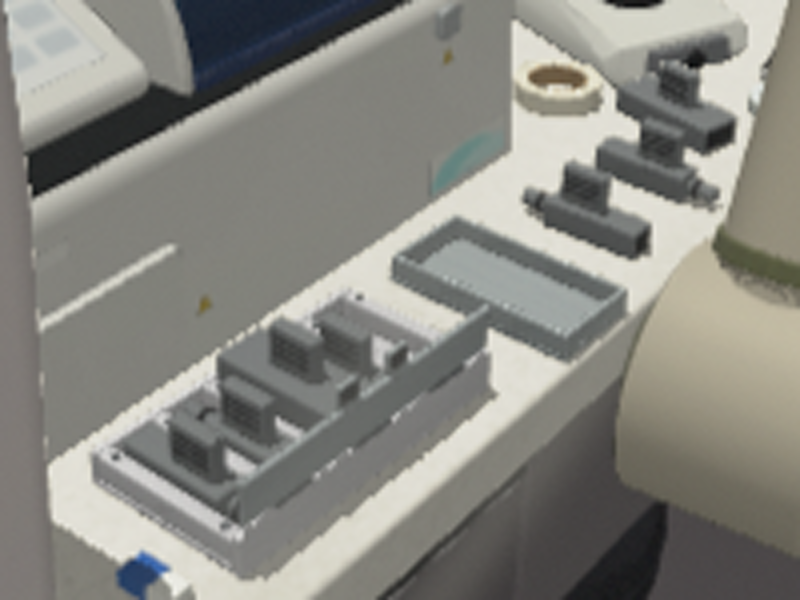

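From the crop, left to right, the lanes hold:
- Leftmost lane: a cartridge with its nose towards the robot.
- Next: one with its nose to the far side.
- Next: the wide one, riding high.
- Next: one with its nose towards the robot.
- Rightmost: empty.

In the stock are two narrow cartridges and a wide one farthest right. I'll move the wrist camera over the stock and then the carrier.

Call:
servo_tool:
  steps:
    - {"tx": 3.5, "ty": 2.2, "tz": 1, "yaw": -1.63}
    - {"tx": 3.5, "ty": 2.2, "tz": 1, "yaw": -1.63}
    - {"tx": 3.5, "ty": 2.2, "tz": 1, "yaw": -1.63}
    - {"tx": 3.5, "ty": 2.2, "tz": 1, "yaw": -1.63}
    - {"tx": 3.5, "ty": 2.2, "tz": 1, "yaw": -1.63}
    - {"tx": 3.5, "ty": 2.2, "tz": 1, "yaw": -1.63}
    - {"tx": 3.5, "ty": 2.2, "tz": 1, "yaw": -1.63}
    - {"tx": 3.5, "ty": 2.2, "tz": 1, "yaw": -1.62}
    - {"yaw": -1.62}
    - {"yaw": -1.62}
    - {}

```text
invalid input at $.steps[0]: expected keys tx, ty, tz, yaw, claw
```

```bash
python3 - <<'E'
from h import *
o=env.observe(); print(o['position'],o['tool_rot'].round(3),o['q'],o['time_s'])
im,d,m=shot('wrist','w1.png'); np.savez('w1.npz',im=im,d=d,**m); print(m['T'].round(3),m['fovy'])
E
```

```text
[ 0.15397671 -0.52775356  0.24978599] [[ 0.96   0.28  -0.   ]
 [ 0.28  -0.96   0.001]
 [ 0.    -0.001 -1.   ]] [-8.60766891e+01  2.18368692e+01  7.43787069e+01  1.53271613e-03
  8.38604689e+01 -1.23367141e+01] 0.1
[[ 0.279 -0.923 -0.266  0.221]
 [-0.96  -0.269 -0.076 -0.508]
 [-0.001  0.276 -0.961  0.374]
 [ 0.     0.     0.     1.   ]] 65.42107524619276
```

View pics/w1.png

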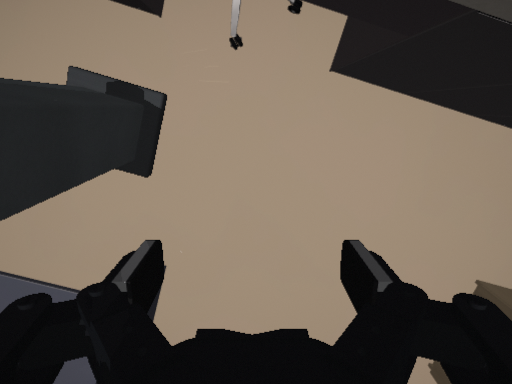

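The move was refused because every row needs all five keys, so this view shows only the floor and the fingers. I'll resend it.

Call:
servo_tool:
  steps:
    - {"tx": 3.5, "ty": 2.2, "tz": 1, "yaw": -1.63, "claw": 8.5}
    - {"tx": 3.5, "ty": 2.2, "tz": 1, "yaw": -1.63, "claw": 8.5}
    - {"tx": 3.5, "ty": 2.2, "tz": 1, "yaw": -1.63, "claw": 8.5}
    - {"tx": 3.5, "ty": 2.2, "tz": 1, "yaw": -1.63, "claw": 8.5}
    - {"tx": 3.5, "ty": 2.2, "tz": 1, "yaw": -1.63, "claw": 8.5}
    - {"tx": 3.5, "ty": 2.2, "tz": 1, "yaw": -1.63, "claw": 8.5}
    - {"tx": 3.5, "ty": 2.2, "tz": 1, "yaw": -1.63, "claw": 8.5}
    - {"tx": 1.5, "ty": 2.2, "tz": 1, "yaw": -1.62, "claw": 8.5}
    - {"tx": 0, "ty": 0, "tz": 0, "yaw": -1.62, "claw": 8.5}
    - {"tx": 0, "ty": 0, "tz": 0, "yaw": -1.62, "claw": 8.5}
    - {"tx": 0, "ty": 0, "tz": 0, "yaw": 0, "claw": 8.5}

```text
time_s: 1.25
position: [0.4133, -0.3526, 0.3297]
tool_rot: [[1.0, -0.002, -0.001], [-0.002, -1.0, 0.001], [-0.001, -0.001, -1.0]]
ft_force: [0.3, -1.3, -0.1]
grip_width: 0.085
gripper_force: 0.0
```

```bash
python3 - <<'E'
from h import *
o=env.observe(); print(o['position'],o['tool_rot'].round(3).tolist(),o['q'].round(1),o['time_s'])
im,d,m=shot('wrist','w2.png'); np.savez('w2.npz',im=im,d=d,**m); print(m['T'].round(3))
E
```

```text
[ 0.41334736 -0.35255341  0.32971462] [[1.0, -0.002, -0.001], [-0.002, -1.0, 0.001], [-0.001, -0.001, -1.0]] [-52.9  18.7  66.1  -0.   95.3  37.2] 1.25
[[-0.003 -0.961 -0.277  0.484]
 [-1.     0.003  0.002 -0.352]
 [-0.001  0.277 -0.961  0.453]
 [ 0.     0.     0.     1.   ]]
```

View pics/w2.png

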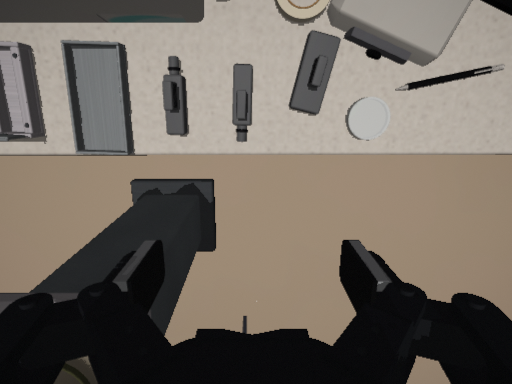

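The wrist view shows stock cartridge A at (174,95) with its nose to the far side and B at (242,100) with its nose to the robot. The wide one is at (315,72) and the tray at (97,97). On to the carrier.

Call:
servo_tool:
  steps:
    - {"tx": 0, "ty": 4, "tz": 0, "yaw": 0, "claw": 8.5}
    - {"tx": 0, "ty": 4, "tz": 0, "yaw": 0, "claw": 8.5}
    - {"tx": 0, "ty": 4, "tz": 0, "yaw": 0, "claw": 8.5}
    - {"tx": 0, "ty": 4, "tz": 0, "yaw": 0, "claw": 8.5}
    - {"tx": 0, "ty": 4, "tz": 0, "yaw": 0, "claw": 8.5}
    - {"tx": 0, "ty": 4, "tz": 0, "yaw": 0, "claw": 8.5}
    - {"tx": 0, "ty": 4, "tz": 0, "yaw": 0, "claw": 8.5}
    - {"tx": 0, "ty": 4, "tz": 0, "yaw": 0, "claw": 8.5}
    - {"tx": 0, "ty": 4, "tz": 0, "yaw": 0, "claw": 8.5}
    - {"tx": 0, "ty": 4, "tz": 0, "yaw": 0, "claw": 8.5}
    - {"tx": 0, "ty": 1, "tz": 0, "yaw": 0, "claw": 3.5}
    - {"tx": 0, "ty": 0, "tz": 0, "yaw": 0, "claw": 3.5}
    - {"tx": 0, "ty": 0, "tz": 0, "yaw": 0, "claw": 3.5}

```text
time_s: 2.6
position: [0.4142, 0.057, 0.3301]
tool_rot: [[1.0, -0.001, -0.0], [-0.001, -1.0, -0.0], [-0.0, 0.0, -1.0]]
ft_force: [-0.0, -0.3, 0.3]
grip_width: 0.0435
gripper_force: 0.0
```

```bash
python3 - <<'E'
from h import *
o=env.observe(); print(o['position'],o['grip_width'],o['time_s'])
im,d,m=shot('wrist','w3.png'); np.savez('w3.npz',im=im,d=d,**m); print(m['T'].round(3))
cv2.imwrite('pics/w3c.png',cv2.resize(im[:200],None,fx=1.56,fy=1.56,interpolation=cv2.INTER_CUBIC)[...,::-1])
E
```

```text
[0.4141705  0.05695004 0.33011455] 0.04347159729111439 2.6
[[-0.002 -0.961 -0.277  0.484]
 [-1.     0.002  0.     0.057]
 [ 0.     0.277 -0.961  0.454]
 [ 0.     0.     0.     1.   ]]
```

View pics/w3c.png

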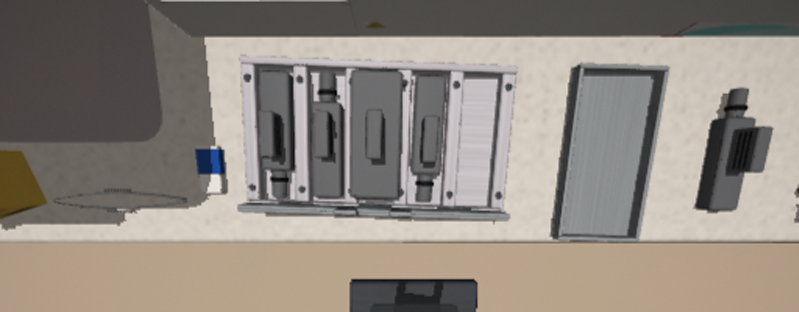

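View: carrier with lanes (crop px) 1 at x≈275 nose down (wrong way), 2 at 327 nose up, 3 wide at 375, 4 at 430 nose down, 5 empty at 478. The flap edge is at y≈210, the tray at (610,150) and stock A at (730,150). Now measuring fins, carrier and tray.

```bash
cat > meas.py <<'E'
from h import *
def load(f):
    D=np.load(f); return D['im'],D['d'],{k:D[k] for k in ['fovy','cx','cy','T']}
def fins(P,im,zlo=0.045,zhi=0.1,box=(0.4,0.57,-0.5,0.22)):
    x,y,z=P[...,0],P[...,1],P[...,2]
    k=(z>zlo)&(z<zhi)&(x>box[0])&(x<box[1])&(y>box[2])&(y<box[3])
    n,L,s,c=cv2.connectedComponentsWithStats(k.astype(np.uint8),connectivity=4)
    out=[]
    for i in range(1,n):
        if s[i,4]<40: continue
        q=P[L==i]; zt=np.percentile(q[:,2],90)
        t=q[q[:,2]>zt-0.006]
        (cx,cy),(w,h),a=cv2.minAreaRect((t[:,:2]*1000).astype(np.float32))
        if w<h: w,h,a=h,w,a-90
        a=(a+90)%180-90
        out.append((cx,cy,zt*1000,w,h,a,s[i,4]))
        print('fin x%.0f y%.0f ztop%.0f %.0fx%.0f ang%.1f n%d px%s'%(*out[-1],c[i].round()))
    return out
E
python3 - <<'E'
from meas import *
for fn in ['w2.npz','w3.npz']:
    im,d,m=load(fn); P=cloud(d,m); print(fn); fins(P,im)
    z=P[...,2]; t=P[(P[...,0]>0.42)&(P[...,0]<0.57)&(abs(z)<.012)&(P[...,1]>-.3)&(P[...,1]<.2)]; print('table z med',np.median(t[:,2]))
im,d,m=load('w3.npz');P=cloud(d,m);x,y,z=P[...,0],P[...,1],P[...,2]
# carrier wall tops: bright, z 20-36
lum=im.mean(-1)
k=(z>.018)&(z<.034)&(y>-.08)&(y<.22)&(x>.42)&(x<.58)&(lum>150)
q=P[k]; r=cv2.minAreaRect((q[:,:2]*1000).astype(np.float32)); print('carrier tops',r,np.median(q[:,2]),k.sum())
# tray
k=(z>.012)&(z<.03)&(y>-.2)&(y<-.06)&(x>.38)&(x<.58); q=P[k]; print('tray',cv2.minAreaRect((q[:,:2]*1000).astype(np.float32)),np.percentile(q[:,2],[50,90]))
# flap
k=(z>.03)&(z<.1)&(y>-.08)&(y<.22)&(x>.40)&(x<.455); q=P[k]; print('flap',np.percentile(q,[1,50,99],axis=0).round(3))
# analyser face
k=(z>.03)&(z<.2)&(x>.57); q=P[k]; print('face x',np.percentile(q[:,0],[1,5,50]), q[:,1].min(),q[:,1].max())
E
```

```text
w2.npz
fin x524 y-436 ztop55 36x12 ang-13.6 n332 px[318.  71.]
fin x495 y-244 ztop55 35x13 ang0.1 n325 px[168.  95.]
fin x485 y-338 ztop55 35x12 ang-0.6 n286 px[241. 104.]
fin x443 y-33 ztop68 12x6 ang84.6 n104 px[  8. 138.]
table z med 0.001024226974238318
w3.npz
fin x507 y72 ztop79 35x13 ang-3.0 n2693 px[240.  86.]
fin x507 y159 ztop61 36x12 ang-2.0 n369 px[171.  86.]
fin x508 y115 ztop61 34x12 ang-2.0 n330 px[206.  86.]
fin x504 y28 ztop61 36x12 ang-0.4 n314 px[275.  89.]
fin x496 y-243 ztop55 36x13 ang0.5 n409 px[485.  96.]
fin x447 y74 ztop82 61x5 ang88.2 n1027 px[239. 136.]
table z med 0.0011082897673213021
carrier tops ((508.1384582519531, 71.433837890625), (232.09947204589844, 119.5406723022461), 87.79293060302734) 0.02622625451337718 3987
tray ((490.1554260253906, -135.53433227539062), (77.2782211303711, 150.21824645996094), 88.18103790283203) [0.02103511 0.0229015 ]
flap [[ 0.44  -0.035  0.03 ]
 [ 0.448  0.074  0.067]
 [ 0.453  0.183  0.084]]
face x [0.57137353 0.57790009 0.58757464] -0.2684177669277909 0.26187358753119117
```

Depth agrees with the given sizes: fin tops at 61 mm (seated), 79 mm (wide) and 55 mm (stock); tray 77×150; carrier centre ≈(506,72), yaw ≈-2°. The wrist camera sits on the tool's +x side, so I'll take the wide cartridge with the tool turned half round, which keeps the camera off the analyser. I'll take a side view first to see how far the camera sticks out.

```bash
python3 - <<'E'
from h import *
im,d,m=shot('side')
k=f(m); p=np.linalg.inv(m['T'])@np.array([.43,.057,.42,1]); u=p[0]/p[2]*k+m['cx']; v=p[1]/p[2]*k+m['cy']; print(u,v)
u=int(np.clip(u,75,512-75)); v=int(np.clip(v,75,384-75))
cv2.imwrite('pics/s1.png',cv2.resize(im[v-75:v+75,u-75:u+75],(600,600),interpolation=cv2.INTER_CUBIC)[...,::-1])
P=cloud(d,m); q=P[(P[...,2]>.38)&(P[...,2]<.5)&(P[...,0]>.3)&(P[...,0]<.6)&(abs(P[...,1]-.06)<.1)]; print(np.percentile(q[:,0],[50,95,99,100]))
E
```

```text
267.11688532755363 74.66126425944455
[0.40141707 0.42512588 0.43692722 0.44722567]
```

View pics/s1.png

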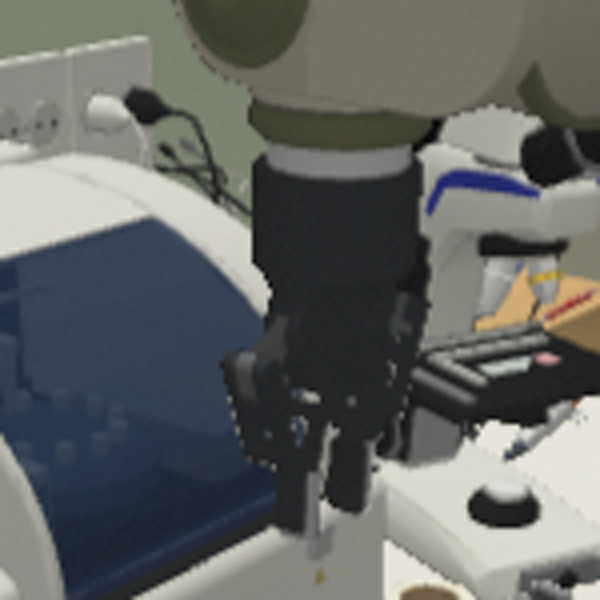

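Call:
servo_tool:
  steps:
    - {"tx": 0, "ty": 0, "tz": 0, "yaw": 8.5, "claw": 3}
    - {"tx": 0, "ty": 0, "tz": 0, "yaw": 8.5, "claw": 3}
    - {"tx": 0, "ty": 0, "tz": 0, "yaw": 8.5, "claw": 3}
    - {"tx": 0, "ty": 0, "tz": 0, "yaw": 8.5, "claw": 3}
    - {"tx": 0, "ty": 0, "tz": 0, "yaw": 8.5, "claw": 3}
    - {"tx": 0, "ty": 0, "tz": 0, "yaw": 8.5, "claw": 3}
    - {"tx": 0, "ty": 0, "tz": 0, "yaw": 8.5, "claw": 3}
    - {"tx": 0, "ty": 0, "tz": 0, "yaw": 8.5, "claw": 3}
    - {"tx": 0, "ty": 0, "tz": 0, "yaw": 8.5, "claw": 3}
    - {"tx": 0, "ty": 0, "tz": 0, "yaw": 8.5, "claw": 3}
    - {"tx": 0, "ty": 0, "tz": 0, "yaw": 8.5, "claw": 3}
    - {"tx": 0.9, "ty": 0, "tz": -1, "yaw": 8.5, "claw": 3}
    - {"tx": 0.9, "ty": 0.2, "tz": -1, "yaw": 8.5, "claw": 3}
    - {"tx": 0.9, "ty": 0.2, "tz": -1, "yaw": 8.5, "claw": 3}
    - {"tx": 0.9, "ty": 0.2, "tz": -1, "yaw": 8.5, "claw": 3}
    - {"tx": 0.9, "ty": 0.2, "tz": -1, "yaw": 8.5, "claw": 3}
    - {"tx": 0.9, "ty": 0.2, "tz": -1, "yaw": 8.5, "claw": 3}
    - {"tx": 0.9, "ty": 0.2, "tz": -1, "yaw": 8.5, "claw": 3}
    - {"tx": 0.9, "ty": 0.2, "tz": -1, "yaw": 8.5, "claw": 3}
    - {"tx": 0.9, "ty": 0.1, "tz": -1, "yaw": 8.5, "claw": 3}

```text
time_s: 4.7
position: [0.4956, 0.0717, 0.2397]
tool_rot: [[-0.986, 0.17, -0.0], [0.17, 0.986, -0.0], [0.0, -0.0, -1.0]]
ft_force: [0.3, -0.5, -0.3]
grip_width: 0.0301
gripper_force: 0.0
```

No camera housing is visible: the gripper reaches only about 33 mm forward of the TCP, so both yaws are safe. Descending on the wide cartridge's fin.

Call:
servo_tool:
  steps:
    - {"tx": 0.6, "ty": 0, "tz": -2, "yaw": 4, "claw": 3}
    - {"tx": 0.5, "ty": 0, "tz": -3, "yaw": 3.7, "claw": 3}
    - {"tx": 0, "ty": 0, "tz": -3, "yaw": 0, "claw": 3}
    - {"tx": 0, "ty": 0, "tz": -3, "yaw": 0, "claw": 3}
    - {"tx": 0, "ty": 0, "tz": -2, "yaw": 0, "claw": 3}
    - {"tx": 0, "ty": 0, "tz": -1.4, "yaw": 0, "claw": 3}
    - {"tx": 0, "ty": 0, "tz": -1, "yaw": 0, "claw": 3}
    - {"tx": 0, "ty": 0, "tz": -0.8, "yaw": 0, "claw": 3}
    - {"tx": 0, "ty": 0, "tz": -0.4, "yaw": 0, "claw": 3}
    - {"tx": 0, "ty": 0, "tz": 0, "yaw": 0, "claw": 3}

```text
time_s: 5.7
position: [0.506, 0.0728, 0.0742]
tool_rot: [[-0.999, 0.041, -0.0], [0.041, 0.999, -0.0], [0.0, -0.0, -1.0]]
ft_force: [-0.1, -0.7, 1.2]
grip_width: 0.0303
gripper_force: 0.0
```

Call:
servo_tool:
  newtons: 60
  steps:
    - {"tx": 0, "ty": 0, "tz": 0, "yaw": 0, "claw": 0}
    - {"tx": 0, "ty": 0, "tz": 0, "yaw": 0, "claw": 0}
    - {"tx": 0, "ty": 0, "tz": 0, "yaw": 0, "claw": 0}
    - {"tx": 0, "ty": 0, "tz": 0, "yaw": 0, "claw": 0}
    - {"tx": 0, "ty": 0, "tz": 0, "yaw": 0, "claw": 0}
    - {"tx": 0, "ty": 0, "tz": 0, "yaw": 0, "claw": 0}

```text
time_s: 6.3
position: [0.5061, 0.0731, 0.0745]
tool_rot: [[-0.999, 0.04, 0.0], [0.04, 0.999, -0.0], [-0.0, 0.0, -1.0]]
ft_force: [-0.6, -0.5, 2.1]
grip_width: 0.011
gripper_force: 60.7
```

Call:
servo_tool:
  steps:
    - {"tx": 0, "ty": 0, "tz": 1, "yaw": 0, "claw": 0}
    - {"tx": 0, "ty": 0, "tz": 2, "yaw": 0, "claw": 0}
    - {"tx": 0, "ty": 0, "tz": 2.5, "yaw": 0, "claw": 0}
    - {"tx": 0, "ty": 0, "tz": 2.5, "yaw": 0, "claw": 0}
    - {"tx": -0.2, "ty": -2, "tz": 0, "yaw": 0, "claw": 0}
    - {"tx": -0.2, "ty": -3, "tz": 0, "yaw": 0, "claw": 0}
    - {"tx": -0.3, "ty": -3, "tz": 0, "yaw": 0, "claw": 0}
    - {"tx": -0.3, "ty": -3, "tz": 0, "yaw": 0, "claw": 0}
    - {"tx": -0.3, "ty": -3, "tz": 0, "yaw": 0, "claw": 0}
    - {"tx": -0.3, "ty": -3, "tz": 0, "yaw": 0, "claw": 0}
    - {"tx": 0, "ty": -2.9, "tz": 0, "yaw": 0, "claw": 0}
    - {"tx": 0, "ty": -1, "tz": 0, "yaw": 0, "claw": 0}
    - {"tx": 0, "ty": 0, "tz": -2.5, "yaw": 0, "claw": 0}
    - {"tx": 0, "ty": 0, "tz": -2.5, "yaw": 0, "claw": 0}
    - {"tx": 0, "ty": 0, "tz": -2.5, "yaw": 0, "claw": 0}
    - {"tx": 0, "ty": 0, "tz": -1, "yaw": 0, "claw": 0}
    - {"tx": 0, "ty": 0, "tz": 0, "yaw": 0, "claw": 0}

```text
time_s: 8.0
position: [0.4897, -0.1354, 0.0687]
tool_rot: [[-0.999, 0.04, -0.002], [0.04, 0.999, 0.001], [0.002, 0.001, -1.0]]
ft_force: [1.0, 0.3, -0.9]
grip_width: 0.0108
gripper_force: 60.2
```

Call:
servo_tool:
  steps:
    - {"tx": 0, "ty": 0, "tz": -0.8, "yaw": 0, "claw": 0}
    - {"tx": 0, "ty": 0, "tz": -0.4, "yaw": 0, "claw": 0}
    - {"tx": 0, "ty": 0, "tz": -0.3, "yaw": 0, "claw": 0}
    - {"tx": 0, "ty": 0, "tz": -0.1, "yaw": 0, "claw": 0}
    - {"tx": 0, "ty": 0, "tz": 0, "yaw": 0, "claw": 0}

```text
time_s: 8.5
position: [0.4901, -0.136, 0.0534]
tool_rot: [[-0.999, 0.04, 0.0], [0.04, 0.999, -0.0], [-0.0, -0.0, -1.0]]
ft_force: [-0.4, 0.3, -0.6]
grip_width: 0.0109
gripper_force: 60.2
```

Call:
servo_tool:
  steps:
    - {"tx": 0, "ty": 0, "tz": -0.1, "yaw": 0, "claw": 0}
    - {"tx": 0, "ty": 0, "tz": 0, "yaw": 0, "claw": 0}

```text
time_s: 8.7
position: [0.4901, -0.1361, 0.0525]
tool_rot: [[-0.999, 0.04, 0.0], [0.04, 0.999, -0.0], [-0.001, -0.0, -1.0]]
ft_force: [-0.7, -0.0, -0.2]
grip_width: 0.011
gripper_force: 60.4
```

Call:
servo_tool:
  steps:
    - {"tx": 0, "ty": 0, "tz": 0, "yaw": 0, "claw": 3}
    - {"tx": 0, "ty": 0, "tz": 0, "yaw": 0, "claw": 3}
    - {"tx": 0, "ty": 0, "tz": 0, "yaw": 0, "claw": 3}
    - {"tx": 0, "ty": 0, "tz": 1, "yaw": 0, "claw": 3}
    - {"tx": 0, "ty": 0, "tz": 2.5, "yaw": 0, "claw": 3}
    - {"tx": 0, "ty": 0, "tz": 3, "yaw": 0, "claw": 3}
    - {"tx": 0, "ty": -2.5, "tz": 4, "yaw": 0, "claw": 3}
    - {"tx": 0, "ty": -4, "tz": 4, "yaw": 0, "claw": 3}
    - {"tx": 0, "ty": -4, "tz": 0, "yaw": 1, "claw": 3}
    - {"tx": 0, "ty": 0, "tz": 0, "yaw": 1, "claw": 3}
    - {"tx": 0, "ty": 0, "tz": 0, "yaw": 0, "claw": 3}

```text
time_s: 9.8
position: [0.4896, -0.2367, 0.193]
tool_rot: [[-1.0, 0.007, -0.0], [0.007, 1.0, 0.0], [0.0, 0.0, -1.0]]
ft_force: [0.6, -0.8, -0.1]
grip_width: 0.0302
gripper_force: 0.0
```

```bash
python3 - <<'E'
from meas import *
im,d,m=shot('wrist','w4.png'); np.savez('w4.npz',im=im,d=d,**m); P=cloud(d,m); o=env.observe(); print(o['position'],o['time_s'])
fins(P,im)
x,y,z=P[...,0],P[...,1],P[...,2]
k=(z>.02)&(z<.036)&(y>-.17)&(y<-.10)&(x>.43)&(x<.56); q=P[k]; 
if len(q)>50: print('wide top',cv2.minAreaRect((q[:,:2]*1000).astype(np.float32)),np.percentile(q[:,2],[5,50,95]))
E
```

```text
[ 0.48968244 -0.23584352  0.19277293] 9.85
fin x443 y-31 ztop68 20x6 ang87.3 n253 px[493. 133.]
fin x485 y-338 ztop55 36x13 ang-2.5 n628 px[141. 180.]
fin x490 y-136 ztop59 36x12 ang-0.8 n703 px[361. 185.]
fin x496 y-244 ztop55 36x11 ang-0.7 n522 px[243. 190.]
fin x524 y-436 ztop55 37x13 ang-14.8 n663 px[ 43. 220.]
wide top ((495.2889709472656, -134.95291137695312), (129.43251037597656, 69.90922546386719), 0.0455387681722641) [0.02160282 0.02802504 0.02950169]
```

View pics/w4.png

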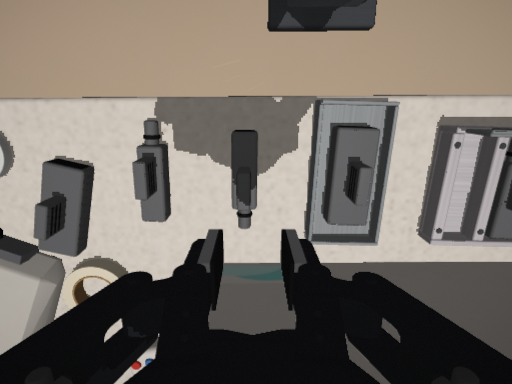

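The wide cartridge lies flat in the tray (body at (352,175), fin top 59 mm = 4+54+1). Stock A is at (244,170), unmoved, at (496,-244). Grasping it.

Call:
servo_tool:
  steps:
    - {"tx": 0.6, "ty": -0.8, "tz": -3, "yaw": 0, "claw": 3}
    - {"tx": 0, "ty": 0, "tz": -4, "yaw": 0, "claw": 3}
    - {"tx": 0, "ty": 0, "tz": -4, "yaw": 0, "claw": 3}
    - {"tx": 0, "ty": 0, "tz": -2, "yaw": 0, "claw": 3}
    - {"tx": 0, "ty": 0, "tz": -1, "yaw": 0, "claw": 3}
    - {"tx": 0, "ty": 0, "tz": -0.4, "yaw": 0, "claw": 3}
    - {"tx": 0, "ty": 0, "tz": 0, "yaw": 0, "claw": 3}
    - {"tx": 0, "ty": 0, "tz": 0, "yaw": 0, "claw": 0}
    - {"tx": 0, "ty": 0, "tz": 0, "yaw": 0, "claw": 0}
    - {"tx": 0, "ty": 0, "tz": 0, "yaw": 0, "claw": 0}
    - {"tx": 0, "ty": 0, "tz": 0, "yaw": 0, "claw": 0}
    - {"tx": 0, "ty": 0, "tz": 0, "yaw": 0, "claw": 0}

```text
time_s: 11.05
position: [0.4966, -0.2447, 0.05]
tool_rot: [[-1.0, 0.006, 0.002], [0.006, 1.0, -0.001], [-0.002, -0.001, -1.0]]
ft_force: [0.8, 0.7, 7.5]
grip_width: 0.0107
gripper_force: 59.9
```

Call:
servo_tool:
  steps:
    - {"tx": 0, "ty": 0, "tz": 1, "yaw": 0, "claw": 0}
    - {"tx": 0, "ty": 0, "tz": 2.5, "yaw": 0, "claw": 0}
    - {"tx": 0, "ty": 0, "tz": 3.5, "yaw": 0, "claw": 0}
    - {"tx": 0, "ty": 0, "tz": 3.5, "yaw": 0, "claw": 0}
    - {"tx": 0.1, "ty": 2, "tz": 0, "yaw": -0.3, "claw": 0}
    - {"tx": 0.1, "ty": 3, "tz": 0, "yaw": -0.3, "claw": 0}
    - {"tx": 0.1, "ty": 3, "tz": 0, "yaw": -0.3, "claw": 0}
    - {"tx": 0.1, "ty": 3, "tz": 0, "yaw": -0.3, "claw": 0}
    - {"tx": 0.1, "ty": 3, "tz": 0, "yaw": -0.3, "claw": 0}
    - {"tx": 0.1, "ty": 3, "tz": 0, "yaw": -0.2, "claw": 0}
    - {"tx": 0.1, "ty": 3, "tz": 0, "yaw": 0, "claw": 0}
    - {"tx": 0.1, "ty": 2, "tz": 0, "yaw": 0, "claw": 0}
    - {"tx": 0, "ty": 0.9, "tz": 0, "yaw": 0, "claw": 0}
    - {"tx": 0, "ty": 0, "tz": 0, "yaw": 0, "claw": 0}

```text
time_s: 12.45
position: [0.5039, -0.0148, 0.1541]
tool_rot: [[-0.999, 0.034, 0.0], [0.034, 0.999, -0.0], [-0.0, -0.0, -1.0]]
ft_force: [-0.7, -0.5, 0.2]
grip_width: 0.0108
gripper_force: 58.8
```

```bash
python3 - <<'E'
from meas import *
im,d,m=shot('wrist','w5.png'); np.savez('w5.npz',im=im,d=d,**m); P=cloud(d,m); o=env.observe(); print(o['position'],o['time_s'])
fins(P,im,box=(.4,.57,-.6,.22)); fins(P,im,.1,.2,box=(.35,.6,-.3,.2))
E
```

```text
[ 0.50403597 -0.01555216  0.1540381 ] 12.5
fin x448 y73 ztop83 62x5 ang88.0 n2839 px[364. 120.]
fin x490 y-135 ztop59 36x12 ang-2.9 n1066 px[ 96. 185.]
fin x508 y158 ztop61 36x13 ang-1.6 n1308 px[471. 195.]
fin x504 y27 ztop61 36x13 ang-1.2 n869 px[304. 196.]
fin x508 y114 ztop61 36x13 ang-2.2 n1146 px[415. 197.]
fin x501 y-14 ztop196 94x28 ang88.0 n19024 px[252. 266.]
fin x589 y139 ztop118 33x11 ang-89.6 n1596 px[487. 334.]
fin x592 y-188 ztop110 15x3 ang-88.5 n260 px[ 10. 346.]
```

View pics/w5.png

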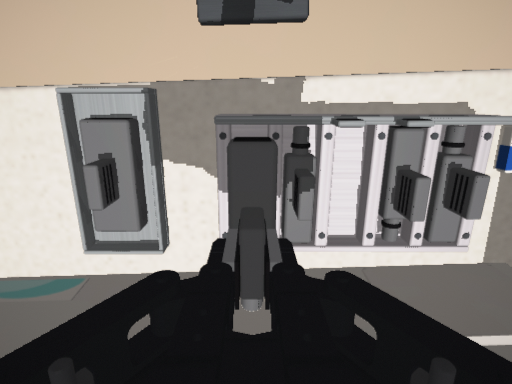

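The held cartridge (252,200) has its tail towards the robot, hovering over lane 5. I'll check its offset against the TCP.

```bash
cat >> meas.py <<'E'
def held(P,o):
    """body top of the held cartridge, in tool-relative coordinates (mm)"""
    p=o['position']; Q=P-p
    k=(Q[...,2]>-.040)&(Q[...,2]<-.018)&(np.hypot(Q[...,0],Q[...,1])<.075)
    n,L,s,c=cv2.connectedComponentsWithStats(k.astype(np.uint8)); i=1+np.argmax(s[1:,4])
    q=Q[L==i]*1000; print('held z',np.percentile(q[:,2],[5,50,95]).round(1),'x',np.percentile(q[:,0],[1,99]).round(1),'n',len(q))
    for a,b in [(-60,-45),(-45,-35),(-35,-25),(-25,-15),(-15,0)]:
        t=q[(q[:,0]>a)&(q[:,0]<b)]
        if len(t)>30: print(a,b,'y',np.percentile(t[:,1],[1,99]).round(1),len(t))
E
python3 - <<'E'
from meas import *
im,d,m=load('w5.npz'); held(cloud(d,m),env.observe())
E
```

```text
held z [-28.4 -25.8 -24.5] x [-53.3  -7.3] n 3991
-60 -45 y [-9.6 15.1] 948
-45 -35 y [-10.3  15.1] 955
-35 -25 y [-10.4  15. ] 919
-25 -15 y [-10.9  14.3] 830
-15 0 y [-11.6  14.2] 339
```

Call:
servo_tool:
  steps:
    - {"tx": 0, "ty": -0.1, "tz": -3, "yaw": 0, "claw": 0}
    - {"tx": 0, "ty": 0, "tz": -2, "yaw": 0, "claw": 0}
    - {"tx": 0, "ty": 0, "tz": -1.5, "yaw": 0, "claw": 0}
    - {"tx": 0, "ty": 0, "tz": -1, "yaw": 0, "claw": 0}
    - {"tx": 0, "ty": 0, "tz": -0.7, "yaw": 0, "claw": 0}
    - {"tx": 0, "ty": 0, "tz": -0.5, "yaw": 0, "claw": 0}
    - {"tx": 0, "ty": 0, "tz": 0, "yaw": 0, "claw": 0}

```text
time_s: 13.2
position: [0.504, -0.0166, 0.0665]
tool_rot: [[-0.999, 0.035, -0.0], [0.035, 0.999, 0.0], [0.0, 0.0, -1.0]]
ft_force: [0.8, -0.5, -1.4]
grip_width: 0.0104
gripper_force: 58.8
```

Underside at about 16 mm, already between the walls, with no contact. Lowering the rest of the way.

Call:
servo_tool:
  steps:
    - {"tx": 0, "ty": 0, "tz": -0.5, "yaw": 0, "claw": 0}
    - {"tx": 0, "ty": 0, "tz": -0.4, "yaw": 0, "claw": 0}
    - {"tx": 0, "ty": 0, "tz": -0.1, "yaw": 0, "claw": 0}
    - {"tx": 0, "ty": 0, "tz": 0, "yaw": 0, "claw": 0}

```text
time_s: 13.6
position: [0.504, -0.0163, 0.0566]
tool_rot: [[-0.999, 0.035, -0.0], [0.035, 0.999, 0.0], [0.0, 0.0, -1.0]]
ft_force: [0.2, 0.7, -0.6]
grip_width: 0.0112
gripper_force: 58.8
```

Call:
servo_tool:
  steps:
    - {"tx": 0, "ty": 0, "tz": 0, "yaw": 0, "claw": 3}
    - {"tx": 0, "ty": 0, "tz": 0, "yaw": 0, "claw": 3}
    - {"tx": 0, "ty": 0, "tz": 0, "yaw": 0, "claw": 3}
    - {"tx": 0, "ty": 0, "tz": 2, "yaw": 0, "claw": 3}
    - {"tx": 0, "ty": 0, "tz": 4, "yaw": 0, "claw": 3}
    - {"tx": -0.2, "ty": -3, "tz": 4, "yaw": 0, "claw": 3}
    - {"tx": -0.2, "ty": -4, "tz": 3.5, "yaw": 0, "claw": 3}
    - {"tx": -0.2, "ty": -4, "tz": 0, "yaw": 0, "claw": 3}
    - {"tx": -0.2, "ty": -4, "tz": 0, "yaw": 0, "claw": 3}
    - {"tx": -0.2, "ty": -4, "tz": 0, "yaw": 0.5, "claw": 3}
    - {"tx": -0.2, "ty": -4, "tz": 0, "yaw": 0.5, "claw": 3}
    - {"tx": -0.2, "ty": -4, "tz": 0, "yaw": 0.5, "claw": 3}
    - {"tx": -0.2, "ty": -4, "tz": 0, "yaw": 0, "claw": 3}
    - {"tx": -0.2, "ty": -1.2, "tz": 0, "yaw": 0, "claw": 3}
    - {"tx": 0, "ty": 0, "tz": 0, "yaw": 0, "claw": 3}

```text
time_s: 15.1
position: [0.4856, -0.3371, 0.1891]
tool_rot: [[-1.0, 0.011, -0.0], [0.011, 1.0, 0.0], [0.0, 0.0, -1.0]]
ft_force: [-0.0, -0.3, 0.6]
grip_width: 0.03
gripper_force: 0.0
```

```bash
python3 - <<'E'
from meas import *
im,d,m=shot('wrist','w6.png'); np.savez('w6.npz',im=im,d=d,**m); P=cloud(d,m); o=env.observe(); print(o['position'],o['tool_rot'][:,0].round(3),o['time_s'])
fins(P,im,box=(.38,.57,-.6,.22))
E
```

```text
[ 0.48590131 -0.33560426  0.18929783] [-1.    0.01  0.  ] 15.15
fin x485 y-339 ztop55 36x12 ang-1.1 n559 px[250. 184.]
fin x491 y-137 ztop59 36x13 ang-1.3 n921 px[473. 188.]
fin x524 y-437 ztop55 36x12 ang-13.3 n559 px[147. 226.]
```

Call:
servo_tool:
  steps:
    - {"tx": 0, "ty": -0.2, "tz": -3, "yaw": 0, "claw": 3}
    - {"tx": 0, "ty": 0, "tz": -4, "yaw": 0, "claw": 3}
    - {"tx": 0, "ty": 0, "tz": -3.5, "yaw": 0, "claw": 3}
    - {"tx": 0, "ty": 0, "tz": -2, "yaw": 0, "claw": 3}
    - {"tx": 0, "ty": 0, "tz": -1, "yaw": 0, "claw": 3}
    - {"tx": 0, "ty": 0, "tz": -0.3, "yaw": 0, "claw": 3}
    - {"tx": 0, "ty": 0, "tz": 0, "yaw": 0, "claw": 3}
    - {"tx": 0, "ty": 0, "tz": 0, "yaw": 0, "claw": 0}
    - {"tx": 0, "ty": 0, "tz": 0, "yaw": 0, "claw": 0}
    - {"tx": 0, "ty": 0, "tz": 0, "yaw": 0, "claw": 0}
    - {"tx": 0, "ty": 0, "tz": 0, "yaw": 0, "claw": 0}
    - {"tx": 0, "ty": 0, "tz": 0, "yaw": 0, "claw": 0}

```text
time_s: 16.35
position: [0.4866, -0.3382, 0.0529]
tool_rot: [[-1.0, 0.009, 0.002], [0.009, 1.0, -0.001], [-0.002, -0.001, -1.0]]
ft_force: [-0.2, 1.5, 6.2]
grip_width: 0.0108
gripper_force: 59.4
```

Call:
servo_tool:
  steps:
    - {"tx": 0, "ty": 0, "tz": 1, "yaw": 0, "claw": 0}
    - {"tx": 0, "ty": 0.5, "tz": 1.5, "yaw": 0, "claw": 0}
    - {"tx": 0, "ty": 0.5, "tz": 0, "yaw": -4, "claw": 0}
    - {"tx": 0, "ty": 0.5, "tz": 0, "yaw": -8, "claw": 0}
    - {"tx": 0, "ty": 0.5, "tz": 0, "yaw": -8.5, "claw": 0}
    - {"tx": 0, "ty": 0, "tz": 0, "yaw": -8.5, "claw": 0}
    - {"tx": 0, "ty": 0, "tz": 0, "yaw": -8.5, "claw": 0}
    - {"tx": 0, "ty": 0, "tz": 0, "yaw": -8.5, "claw": 0}
    - {"tx": 0, "ty": 0, "tz": 0, "yaw": -8.5, "claw": 0}
    - {"tx": 0, "ty": 0, "tz": 0, "yaw": -8.5, "claw": 0}
    - {"tx": 0, "ty": 0, "tz": 0, "yaw": -8.5, "claw": 0}
    - {"tx": 0, "ty": 0, "tz": 0, "yaw": -8.5, "claw": 0}
    - {"tx": 0, "ty": 0, "tz": 0, "yaw": -8.5, "claw": 0}
    - {"tx": 0, "ty": 0, "tz": 0, "yaw": -8.5, "claw": 0}
    - {"tx": 0, "ty": 0, "tz": 0, "yaw": -8.5, "claw": 0}
    - {"tx": 0, "ty": 0, "tz": 0, "yaw": -8.5, "claw": 0}
    - {"tx": 0, "ty": 0, "tz": 0, "yaw": -8.5, "claw": 0}
    - {"tx": 0, "ty": 0, "tz": 0, "yaw": -8.5, "claw": 0}
    - {"tx": 0, "ty": 0, "tz": 0, "yaw": -8.5, "claw": 0}
    - {"tx": 0, "ty": 0, "tz": 0, "yaw": -8.5, "claw": 0}

```text
time_s: 18.35
position: [0.4863, -0.3178, 0.0778]
tool_rot: [[0.856, 0.517, 0.001], [0.517, -0.856, -0.001], [0.0, 0.001, -1.0]]
ft_force: [0.2, -0.0, 0.2]
grip_width: 0.011
gripper_force: 58.5
```

Call:
servo_tool:
  steps:
    - {"tx": 0, "ty": 0, "tz": 1, "yaw": -8.3, "claw": 0}
    - {"tx": 0, "ty": 0, "tz": 2, "yaw": -8.3, "claw": 0}
    - {"tx": 0, "ty": 0, "tz": 3, "yaw": -8.3, "claw": 0}
    - {"tx": 0, "ty": 1, "tz": 2, "yaw": -8.3, "claw": 0}
    - {"tx": 0.2, "ty": 2.5, "tz": 0, "yaw": 0, "claw": 0}
    - {"tx": 0.2, "ty": 3.5, "tz": 0, "yaw": 0, "claw": 0}
    - {"tx": 0.2, "ty": 3.5, "tz": 0, "yaw": 0, "claw": 0}
    - {"tx": 0.2, "ty": 3.5, "tz": 0, "yaw": 0, "claw": 0}
    - {"tx": 0.2, "ty": 3.5, "tz": 0, "yaw": 0, "claw": 0}
    - {"tx": 0.2, "ty": 3.5, "tz": 0, "yaw": 0, "claw": 0}
    - {"tx": 0.2, "ty": 3.5, "tz": 0, "yaw": 0, "claw": 0}
    - {"tx": 0.2, "ty": 3.5, "tz": 0, "yaw": 0, "claw": 0}
    - {"tx": 0.2, "ty": 3.5, "tz": 0, "yaw": 0, "claw": 0}
    - {"tx": 0.2, "ty": 3.5, "tz": 0, "yaw": 0, "claw": 0}
    - {"tx": 0, "ty": 2.5, "tz": 0, "yaw": 0, "claw": 0}
    - {"tx": 0, "ty": 1.4, "tz": 0, "yaw": 0, "claw": 0}
    - {"tx": 0, "ty": 0, "tz": 0, "yaw": 0, "claw": 0}

```text
time_s: 20.05
position: [0.5059, 0.0723, 0.1573]
tool_rot: [[1.0, -0.028, 0.001], [-0.028, -1.0, -0.0], [0.001, 0.0, -1.0]]
ft_force: [0.3, -1.1, -0.2]
grip_width: 0.0109
gripper_force: 58.6
```

```bash
sed -i 's/for a,b in .*/for a,b in [(-60,-45),(-45,-35),(-35,-25),(-25,-15),(-15,0),(0,15),(15,27),(27,40),(40,55)]:/' meas.py; python3 - <<'E'
from meas import *
im,d,m=shot('wrist','w7.png'); np.savez('w7.npz',im=im,d=d,**m); P=cloud(d,m); o=env.observe(); print(o['position'],o['tool_rot'][:,0].round(3),o['time_s'])
fins(P,im,box=(.4,.57,-.6,.22)); held(P,o)
E
```

```text
[0.50607499 0.07121333 0.1571087 ] [ 1.    -0.029  0.001] 20.1
fin x508 y115 ztop61 35x12 ang-1.7 n838 px[199. 196.]
fin x504 y-15 ztop61 35x12 ang-1.8 n969 px[362. 197.]
fin x508 y159 ztop61 36x12 ang-2.3 n964 px[144. 197.]
fin x504 y28 ztop61 36x12 ang-2.4 n854 px[308. 197.]
fin x491 y-131 ztop58 35x8 ang3.2 n742 px[503. 209.]
fin x450 y150 ztop67 70x6 ang87.5 n1490 px[160. 265.]
fin x444 y-2 ztop67 71x7 ang87.9 n1495 px[344. 266.]
held z [-37.2 -29.9 -27.2] x [ 5.7 53.3] n 2880
0 15 y [-11.1  14.2] 352
15 27 y [-11.7  13.9] 991
27 40 y [-10.7  12.8] 877
40 55 y [-6.5  7.2] 660
```

Stock A is seated (fin top 61, y -15, angle -1.8°). Lowering B into lane 3.

Call:
servo_tool:
  steps:
    - {"tx": 0, "ty": 0, "tz": -3, "yaw": -0.4, "claw": 0}
    - {"tx": 0, "ty": 0, "tz": -2, "yaw": 0, "claw": 0}
    - {"tx": 0, "ty": 0, "tz": -1.5, "yaw": 0, "claw": 0}
    - {"tx": 0, "ty": 0, "tz": -1, "yaw": 0, "claw": 0}
    - {"tx": 0, "ty": 0, "tz": -0.7, "yaw": 0, "claw": 0}
    - {"tx": 0, "ty": 0, "tz": -0.5, "yaw": 0, "claw": 0}
    - {"tx": 0, "ty": 0, "tz": 0, "yaw": 0, "claw": 0}

```text
time_s: 20.8
position: [0.5061, 0.0708, 0.0694]
tool_rot: [[0.999, -0.037, -0.0], [-0.037, -0.999, -0.0], [-0.0, 0.0, -1.0]]
ft_force: [-0.0, 0.2, -1.0]
grip_width: 0.0108
gripper_force: 58.6
```

Call:
servo_tool:
  steps:
    - {"tx": 0, "ty": 0.05, "tz": -0.5, "yaw": 0, "claw": 0}
    - {"tx": 0, "ty": 0, "tz": -0.4, "yaw": 0, "claw": 0}
    - {"tx": 0, "ty": 0, "tz": -0.1, "yaw": 0, "claw": 0}
    - {"tx": 0, "ty": 0, "tz": 0, "yaw": 0, "claw": 0}

```text
time_s: 21.2
position: [0.5061, 0.0716, 0.0595]
tool_rot: [[0.999, -0.037, -0.0], [-0.037, -0.999, 0.0], [-0.0, -0.0, -1.0]]
ft_force: [-0.9, 0.5, -0.4]
grip_width: 0.0108
gripper_force: 58.6
```

Call:
servo_tool:
  steps:
    - {"tx": 0, "ty": 0, "tz": 0, "yaw": 0, "claw": 3}
    - {"tx": 0, "ty": 0, "tz": 0, "yaw": 0, "claw": 3}
    - {"tx": 0, "ty": 0, "tz": 0, "yaw": 0, "claw": 3}
    - {"tx": 0, "ty": 0, "tz": 2, "yaw": 0, "claw": 3}
    - {"tx": 0, "ty": 0, "tz": 3, "yaw": 0, "claw": 3}
    - {"tx": -0.1, "ty": -2.4, "tz": 0.5, "yaw": 0, "claw": 3}
    - {"tx": -0.1, "ty": -2, "tz": -0.5, "yaw": 0, "claw": 3}
    - {"tx": 0, "ty": 0, "tz": -2, "yaw": 0, "claw": 3}
    - {"tx": 0, "ty": 0, "tz": -2, "yaw": 0, "claw": 3}
    - {"tx": 0, "ty": 0, "tz": -0.8, "yaw": 0, "claw": 3}
    - {"tx": 0, "ty": 0, "tz": -0.3, "yaw": 0, "claw": 3}
    - {"tx": 0, "ty": 0, "tz": 0, "yaw": 0, "claw": 3}

```text
time_s: 22.4
position: [0.5043, 0.0277, 0.0588]
tool_rot: [[0.999, -0.037, 0.0], [-0.037, -0.999, -0.0], [0.0, 0.0, -1.0]]
ft_force: [0.1, -0.4, -0.6]
grip_width: 0.0299
gripper_force: 0.0
```

Call:
servo_tool:
  steps:
    - {"tx": 0, "ty": 0, "tz": 0, "yaw": 0, "claw": 0}
    - {"tx": 0, "ty": 0, "tz": 0, "yaw": 0, "claw": 0}
    - {"tx": 0, "ty": 0, "tz": 0, "yaw": 0, "claw": 0}
    - {"tx": 0, "ty": 0, "tz": 0, "yaw": 0, "claw": 0}
    - {"tx": 0, "ty": 0, "tz": 0, "yaw": 0, "claw": 0}

```text
time_s: 22.9
position: [0.5045, 0.0276, 0.0593]
tool_rot: [[0.999, -0.037, 0.002], [-0.037, -0.999, -0.0], [0.002, 0.0, -1.0]]
ft_force: [-1.9, 0.8, 7.1]
grip_width: 0.0107
gripper_force: 60.1
```

Call:
servo_tool:
  steps:
    - {"tx": 0, "ty": 0, "tz": 1, "yaw": 0, "claw": 0}
    - {"tx": 0, "ty": 0, "tz": 2.5, "yaw": 0, "claw": 0}
    - {"tx": 0, "ty": 0, "tz": 3.5, "yaw": 0, "claw": 0}
    - {"tx": 0, "ty": 0, "tz": 2.5, "yaw": 0, "claw": 0}
    - {"tx": -1, "ty": 0, "tz": 0.5, "yaw": 4, "claw": 0}
    - {"tx": -0.5, "ty": 0, "tz": 0, "yaw": 8, "claw": 0}
    - {"tx": 0, "ty": 0, "tz": 0, "yaw": 8.4, "claw": 0}
    - {"tx": 0, "ty": 0, "tz": 0, "yaw": 8.4, "claw": 0}
    - {"tx": 0, "ty": 0, "tz": 0, "yaw": 8.4, "claw": 0}
    - {"tx": 0, "ty": 0, "tz": 0, "yaw": 8.4, "claw": 0}
    - {"tx": 0, "ty": 0, "tz": 0, "yaw": 8.4, "claw": 0}
    - {"tx": 0, "ty": 0, "tz": 0, "yaw": 8.4, "claw": 0}
    - {"tx": 0, "ty": 0, "tz": 0, "yaw": 8.4, "claw": 0}
    - {"tx": 0, "ty": 0, "tz": 0, "yaw": 8.4, "claw": 0}
    - {"tx": 0, "ty": 0, "tz": 0, "yaw": 8.4, "claw": 0}
    - {"tx": 0, "ty": 0, "tz": 0, "yaw": 8.4, "claw": 0}
    - {"tx": 0, "ty": 0, "tz": 0, "yaw": 8.4, "claw": 0}
    - {"tx": 0, "ty": 0, "tz": 0, "yaw": 8.4, "claw": 0}
    - {"tx": 0, "ty": 0, "tz": 0, "yaw": 8.4, "claw": 0}
    - {"tx": 0, "ty": 0, "tz": 0, "yaw": 8.4, "claw": 0}

```text
time_s: 24.9
position: [0.489, 0.0276, 0.1591]
tool_rot: [[-0.613, 0.79, 0.0], [0.79, 0.613, -0.0], [-0.0, 0.0, -1.0]]
ft_force: [0.5, 0.4, -0.8]
grip_width: 0.0103
gripper_force: 59.1
```

Call:
servo_tool:
  steps:
    - {"tx": 0, "ty": 0, "tz": 0, "yaw": 8.4, "claw": 0}
    - {"tx": 0, "ty": 0, "tz": 0, "yaw": 8.4, "claw": 0}
    - {"tx": 0, "ty": 0, "tz": 0, "yaw": 8.4, "claw": 0}
    - {"tx": 0, "ty": 0, "tz": 0, "yaw": 8.4, "claw": 0}
    - {"tx": 0.5, "ty": 0, "tz": 0, "yaw": 8.4, "claw": 0}
    - {"tx": 1, "ty": 0, "tz": 0, "yaw": 8.4, "claw": 0}
    - {"tx": 0, "ty": 0, "tz": 0, "yaw": 0, "claw": 0}
    - {"tx": 0, "ty": 0, "tz": 0, "yaw": 0, "claw": 0}

```text
time_s: 25.7
position: [0.5038, 0.0277, 0.1587]
tool_rot: [[-0.999, 0.041, -0.0], [0.041, 0.999, 0.0], [0.0, 0.0, -1.0]]
ft_force: [0.2, -0.7, -0.6]
grip_width: 0.0109
gripper_force: 59.1
```

```bash
python3 - <<'E'
from meas import *
im,d,m=shot('wrist','w8.png'); np.savez('w8.npz',im=im,d=d,**m); P=cloud(d,m); o=env.observe(); print(o['position'],o['tool_rot'][:,0].round(3),o['time_s'])
fins(P,im,box=(.4,.57,-.6,.22)); held(P,o)
E
```

```text
[0.50366613 0.02765457 0.15871419] [-0.999  0.04   0.   ] 25.75
fin x448 y73 ztop83 62x5 ang88.0 n2876 px[315. 122.]
fin x490 y-135 ztop59 36x14 ang-1.8 n1145 px[ 47. 187.]
fin x508 y158 ztop61 36x13 ang-2.3 n1112 px[414. 194.]
fin x508 y114 ztop61 36x13 ang-0.5 n958 px[359. 196.]
fin x503 y-16 ztop61 36x12 ang-0.8 n840 px[197. 197.]
fin x508 y72 ztop61 36x13 ang-2.9 n825 px[306. 199.]
held z [-31.5 -29.2 -27.7] x [-51.6  -5.8] n 3829
-60 -45 y [-10.1  14.5] 718
-45 -35 y [-10.5  14.8] 928
-35 -25 y [-11.1  14.1] 873
-25 -15 y [-11.4  13.9] 913
-15 0 y [-12.   13.7] 397
```

B sits fully down (61 mm, y 72). kit_d is turned round and centred; lowering it back into lane 4.

Call:
servo_tool:
  steps:
    - {"tx": 0.1, "ty": 0, "tz": -3, "yaw": 0, "claw": 0}
    - {"tx": 0, "ty": 0, "tz": -2, "yaw": 0, "claw": 0}
    - {"tx": 0, "ty": 0, "tz": -1.5, "yaw": 0, "claw": 0}
    - {"tx": 0, "ty": 0, "tz": -1, "yaw": 0, "claw": 0}
    - {"tx": 0, "ty": 0, "tz": -0.7, "yaw": 0, "claw": 0}
    - {"tx": 0, "ty": 0, "tz": -0.5, "yaw": 0, "claw": 0}
    - {"tx": 0, "ty": 0, "tz": 0, "yaw": 0, "claw": 0}

```text
time_s: 26.45
position: [0.505, 0.0276, 0.0714]
tool_rot: [[-0.999, 0.037, -0.0], [0.037, 0.999, 0.0], [0.0, 0.0, -1.0]]
ft_force: [-0.2, -0.2, -0.4]
grip_width: 0.0108
gripper_force: 59.1
```

Call:
servo_tool:
  steps:
    - {"tx": 0, "ty": 0, "tz": -0.5, "yaw": 0, "claw": 0}
    - {"tx": 0, "ty": 0, "tz": -0.4, "yaw": 0, "claw": 0}
    - {"tx": 0, "ty": 0, "tz": -0.2, "yaw": 0, "claw": 0}
    - {"tx": 0, "ty": 0, "tz": 0, "yaw": 0, "claw": 0}

```text
time_s: 26.85
position: [0.505, 0.0276, 0.0603]
tool_rot: [[-0.999, 0.037, -0.0], [0.037, 0.999, 0.0], [0.0, 0.0, -1.0]]
ft_force: [0.3, 0.3, -0.9]
grip_width: 0.0101
gripper_force: 59.1
```

Call:
servo_tool:
  steps:
    - {"tx": 0, "ty": 0, "tz": -0.1, "yaw": 0, "claw": 0}
    - {"tx": 0, "ty": 0, "tz": 0, "yaw": 0, "claw": 3}
    - {"tx": 0, "ty": 0, "tz": 0, "yaw": 0, "claw": 3}
    - {"tx": 0, "ty": 0, "tz": 0, "yaw": 0, "claw": 3}
    - {"tx": 0, "ty": 0, "tz": 2, "yaw": 0, "claw": 3}
    - {"tx": 0, "ty": 0, "tz": 3.5, "yaw": 0, "claw": 3}
    - {"tx": 0.1, "ty": 3, "tz": 0.5, "yaw": 0, "claw": 3}
    - {"tx": 0.1, "ty": 3.5, "tz": 0, "yaw": 0, "claw": 3}
    - {"tx": 0.1, "ty": 3.5, "tz": 0, "yaw": 0, "claw": 3}
    - {"tx": 0, "ty": 2.5, "tz": 0, "yaw": 0, "claw": 3}
    - {"tx": 0, "ty": 0.6, "tz": 0, "yaw": 0, "claw": 3}
    - {"tx": 0, "ty": 0, "tz": -2, "yaw": 0, "claw": 3}
    - {"tx": 0, "ty": 0, "tz": -2.5, "yaw": 0, "claw": 3}
    - {"tx": 0, "ty": 0, "tz": -1.2, "yaw": 0, "claw": 3}
    - {"tx": 0, "ty": 0, "tz": -0.3, "yaw": 0, "claw": 3}
    - {"tx": 0, "ty": 0, "tz": 0, "yaw": 0, "claw": 3}

```text
time_s: 28.45
position: [0.5084, 0.1582, 0.0597]
tool_rot: [[-0.999, 0.037, -0.0], [0.037, 0.999, -0.0], [0.0, -0.0, -1.0]]
ft_force: [-1.0, 0.1, 0.9]
grip_width: 0.0301
gripper_force: 0.0
```

Call:
servo_tool:
  steps:
    - {"tx": 0, "ty": 0, "tz": 0, "yaw": 0, "claw": 0}
    - {"tx": 0, "ty": 0, "tz": 0, "yaw": 0, "claw": 0}
    - {"tx": 0, "ty": 0, "tz": 0, "yaw": 0, "claw": 0}
    - {"tx": 0, "ty": 0, "tz": 0, "yaw": 0, "claw": 0}
    - {"tx": 0, "ty": 0, "tz": 0, "yaw": 0, "claw": 0}

```text
time_s: 28.95
position: [0.5087, 0.1585, 0.0606]
tool_rot: [[-0.999, 0.037, 0.002], [0.037, 0.999, -0.0], [-0.002, 0.0, -1.0]]
ft_force: [-1.3, -1.6, 5.8]
grip_width: 0.0104
gripper_force: 61.2
```

Call:
servo_tool:
  steps:
    - {"tx": 0, "ty": 0, "tz": 1, "yaw": 0, "claw": 0}
    - {"tx": 0, "ty": 0, "tz": 2.5, "yaw": 0, "claw": 0}
    - {"tx": 0, "ty": 0, "tz": 3.5, "yaw": 0, "claw": 0}
    - {"tx": 0, "ty": 0, "tz": 3, "yaw": 0, "claw": 0}
    - {"tx": 0, "ty": 0, "tz": 0, "yaw": 0, "claw": 0}

```text
time_s: 29.45
position: [0.5096, 0.1589, 0.164]
tool_rot: [[-0.999, 0.037, 0.008], [0.037, 0.999, 0.001], [-0.008, 0.001, -1.0]]
ft_force: [-0.7, 0.5, -0.4]
grip_width: 0.0105
gripper_force: 60.4
```

```bash
python3 - <<'E'
from meas import *
im,d,m=load('w3.npz'); P=cloud(d,m)
for xa in np.arange(.36,.6,.04):
    k=(P[...,2]>.04)&(P[...,1]>.19)&(P[...,0]>xa)&(P[...,0]<xa+.04); q=P[k]
    print(round(xa,2),len(q),q[:,1].min().round(3) if len(q) else '', np.percentile(q[:,2],[5,95]).round(2) if len(q) else '')
D=np.load('side0.npz'); P=cloud(D['d'],{k:D[k] for k in ['fovy','cx','cy','T']})
k=(P[...,2]>.06)&(P[...,2]<.4)&(P[...,1]>.19)&(P[...,1]<.5)&(P[...,0]>.38)&(P[...,0]<.58); q=P[k]; print(len(q), np.percentile(q,[1,5,50],axis=0).round(3) if len(q) else '')
E
```

```text
0.36 0  
0.4 0  
0.44 119 0.386 [0.04 0.05]
0.48 2140 0.252 [0.06 0.19]
0.52 3978 0.251 [0.06 0.19]
0.56 2566 0.19 [0.05 0.17]
21122 [[0.447 0.265 0.063]
 [0.484 0.281 0.071]
 [0.487 0.401 0.276]]
```

Call:
servo_tool:
  steps:
    - {"tx": -0.7, "ty": -1.5, "tz": 0, "yaw": -4, "claw": 0}
    - {"tx": -0.8, "ty": -1.5, "tz": 0, "yaw": -8, "claw": 0}
    - {"tx": 0, "ty": 0, "tz": 0, "yaw": -8.4, "claw": 0}
    - {"tx": 0, "ty": 0, "tz": 0, "yaw": -8.4, "claw": 0}
    - {"tx": 0, "ty": 0, "tz": 0, "yaw": -8.4, "claw": 0}
    - {"tx": 0, "ty": 0, "tz": 0, "yaw": -8.4, "claw": 0}
    - {"tx": 0, "ty": 0, "tz": 0, "yaw": -8.4, "claw": 0}
    - {"tx": 0, "ty": 0, "tz": 0, "yaw": -8.4, "claw": 0}
    - {"tx": 0, "ty": 0, "tz": 0, "yaw": -8.4, "claw": 0}
    - {"tx": 0, "ty": 0, "tz": 0, "yaw": -8.4, "claw": 0}
    - {"tx": 0, "ty": 0, "tz": 0, "yaw": -8.4, "claw": 0}
    - {"tx": 0, "ty": 0, "tz": 0, "yaw": -8.4, "claw": 0}
    - {"tx": 0, "ty": 0, "tz": 0, "yaw": -8.4, "claw": 0}
    - {"tx": 0, "ty": 0, "tz": 0, "yaw": -8.4, "claw": 0}
    - {"tx": 0, "ty": 0, "tz": 0, "yaw": -8.4, "claw": 0}
    - {"tx": 0, "ty": 0, "tz": 0, "yaw": -8.4, "claw": 0}

```text
time_s: 31.05
position: [0.4927, 0.1286, 0.1593]
tool_rot: [[0.67, 0.743, -0.001], [0.743, -0.67, 0.0], [-0.001, -0.001, -1.0]]
ft_force: [-0.5, 0.7, -0.7]
grip_width: 0.0103
gripper_force: 60.4
```

Call:
servo_tool:
  steps:
    - {"tx": 0, "ty": 0, "tz": 0, "yaw": -8.4, "claw": 0}
    - {"tx": 0, "ty": 0, "tz": 0, "yaw": -8.4, "claw": 0}
    - {"tx": 0, "ty": 0, "tz": 0, "yaw": -8.4, "claw": 0}
    - {"tx": 0, "ty": 0, "tz": 0, "yaw": -8.4, "claw": 0}
    - {"tx": 0.7, "ty": 1.5, "tz": 0, "yaw": -8.4, "claw": 0}
    - {"tx": 0.8, "ty": 1.5, "tz": 0, "yaw": -8.4, "claw": 0}
    - {"tx": 0, "ty": 0, "tz": 0, "yaw": 0, "claw": 0}
    - {"tx": 0, "ty": 0, "tz": 0, "yaw": 0, "claw": 0}

```text
time_s: 31.85
position: [0.5077, 0.1585, 0.1592]
tool_rot: [[0.999, -0.033, -0.001], [-0.033, -0.999, -0.0], [-0.001, 0.0, -1.0]]
ft_force: [-0.7, 0.0, -0.5]
grip_width: 0.0107
gripper_force: 60.4
```

```bash
python3 - <<'E'
from meas import *
im,d,m=shot('wrist','w9.png'); np.savez('w9.npz',im=im,d=d,**m); P=cloud(d,m); o=env.observe(); print(o['position'],o['tool_rot'][:,0].round(3),o['time_s'])
fins(P,im,box=(.4,.57,-.6,.22)); held(P,o)
E
```

```text
[0.50762327 0.15825373 0.15927836] [ 0.999 -0.034 -0.001] 31.9
fin x508 y73 ztop61 35x13 ang-4.0 n954 px[360. 192.]
fin x506 y29 ztop61 36x13 ang-2.4 n1097 px[414. 193.]
fin x508 y115 ztop61 35x13 ang-2.5 n829 px[306. 194.]
fin x503 y-15 ztop61 36x14 ang-1.3 n1229 px[469. 194.]
fin x446 y42 ztop70 159x7 ang87.6 n3705 px[394. 264.]
held z [-38.5 -31.8 -26.7] x [ 5.  52.5] n 2743
0 15 y [-12.1  13.4] 369
15 27 y [-12.8  12.8] 1047
27 40 y [-11.2  11.5] 765
40 55 y [-7.   5.4] 562
```

Call:
servo_tool:
  steps:
    - {"tx": 0, "ty": 0, "tz": -3, "yaw": 0, "claw": 0}
    - {"tx": 0, "ty": 0, "tz": -2, "yaw": 0, "claw": 0}
    - {"tx": 0, "ty": 0, "tz": -1.5, "yaw": 0, "claw": 0}
    - {"tx": 0, "ty": 0, "tz": -1, "yaw": 0, "claw": 0}
    - {"tx": 0, "ty": 0, "tz": -0.7, "yaw": 0, "claw": 0}
    - {"tx": 0, "ty": 0, "tz": -0.5, "yaw": 0, "claw": 0}
    - {"tx": 0, "ty": 0, "tz": 0, "yaw": 0, "claw": 0}

```text
time_s: 32.6
position: [0.508, 0.1585, 0.0724]
tool_rot: [[0.999, -0.036, -0.0], [-0.036, -0.999, -0.0], [-0.0, 0.0, -1.0]]
ft_force: [0.3, 0.8, -0.7]
grip_width: 0.0107
gripper_force: 60.4
```

Call:
servo_tool:
  steps:
    - {"tx": 0, "ty": 0, "tz": -0.4, "yaw": 0, "claw": 0}
    - {"tx": 0, "ty": 0, "tz": -0.4, "yaw": 0, "claw": 0}
    - {"tx": 0, "ty": 0, "tz": -0.3, "yaw": 0, "claw": 0}
    - {"tx": 0, "ty": 0, "tz": 0, "yaw": 0, "claw": 0}

```text
time_s: 33.0
position: [0.508, 0.1586, 0.0612]
tool_rot: [[0.999, -0.037, -0.001], [-0.037, -0.999, -0.0], [-0.001, 0.0, -1.0]]
ft_force: [0.4, -0.5, -0.5]
grip_width: 0.0106
gripper_force: 60.4
```

Call:
servo_tool:
  steps:
    - {"tx": 0, "ty": 0, "tz": -0.1, "yaw": 0, "claw": 3}
    - {"tx": 0, "ty": 0, "tz": 0, "yaw": 0, "claw": 3}
    - {"tx": 0, "ty": 0, "tz": 0, "yaw": 0, "claw": 3}
    - {"tx": 0, "ty": 0, "tz": 2, "yaw": 0, "claw": 3}
    - {"tx": 0, "ty": 0, "tz": 4, "yaw": 0, "claw": 3}
    - {"tx": -1, "ty": -1, "tz": 4, "yaw": 0, "claw": 1}
    - {"tx": -1, "ty": -2, "tz": 4, "yaw": 0, "claw": 0}
    - {"tx": -2, "ty": -3, "tz": 3, "yaw": 0, "claw": 0}
    - {"tx": -2, "ty": -2.7, "tz": 0, "yaw": 0, "claw": 0}
    - {"tx": -1, "ty": 0, "tz": 0, "yaw": 2, "claw": 0}
    - {"tx": 0, "ty": 0, "tz": 0, "yaw": 0, "claw": 0}

```text
time_s: 34.1
position: [0.4372, 0.0712, 0.2311]
tool_rot: [[1.0, -0.003, 0.001], [-0.003, -1.0, 0.0], [0.001, -0.0, -1.0]]
ft_force: [-0.1, 0.1, -0.3]
grip_width: 0.0
gripper_force: 0.0
```

```bash
python3 - <<'E'
from meas import *
im,d,m=shot('wrist','w10.png'); np.savez('w10.npz',im=im,d=d,**m); P=cloud(d,m); o=env.observe(); print(o['position'],o['tool_rot'][:,0].round(3),o['grip_width'],o['time_s'])
fins(P,im,box=(.4,.57,-.6,.22))
x,y,z=P[...,0],P[...,1],P[...,2]
k=(z>.04)&(y>-.08)&(y<.22)&(x>.41)&(x<.46)&(z<.1); q=P[k]
for a,b in [(.04,.05),(.05,.06),(.06,.07),(.07,.08),(.08,.09)]:
    t=q[(q[:,2]>=a)&(q[:,2]<b)]
    if len(t): c=t[:,0]-.037*(t[:,1]-.072); print(a,len(t),np.percentile(c,[5,50,95]).round(4),t[:,1].min().round(3),t[:,1].max().round(3))
E
```

```text
[0.43803076 0.07150195 0.23090481] [ 1.    -0.003  0.001] -0.00018203203747846274 34.15
fin x509 y159 ztop61 36x13 ang-2.9 n645 px[161. 104.]
fin x508 y72 ztop61 36x11 ang-0.5 n516 px[251. 105.]
fin x508 y115 ztop61 35x12 ang-2.6 n570 px[207. 105.]
fin x505 y28 ztop61 35x12 ang-2.1 n557 px[296. 107.]
fin x503 y-15 ztop61 35x13 ang-1.8 n626 px[341. 110.]
fin x490 y-135 ztop59 36x13 ang-0.3 n759 px[460. 122.]
fin x448 y74 ztop78 61x6 ang87.7 n2214 px[250. 168.]
0.04 349 [0.4486 0.4489 0.4491] -0.037 0.183
0.05 377 [0.4488 0.449  0.4493] -0.037 0.185
0.06 1392 [0.4438 0.447  0.4493] -0.038 0.185
0.07 55 [0.4485 0.4498 0.4502] 0.043 0.104
0.08 210 [0.4454 0.4481 0.45  ] 0.043 0.104
```

View pics/w10.png

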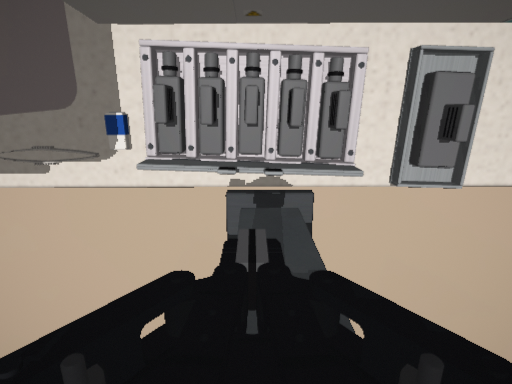

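All five fins stand at 61 mm with their noses to the far side, spaced 44 mm apart, and the wide one lies flat in the tray. The flap is upright (far face at x≈449). I'll bring the closed fingers down on its robot side.

Call:
servo_tool:
  steps:
    - {"tx": -1, "ty": 0, "tz": -1, "yaw": -1, "claw": 0}
    - {"tx": -0.8, "ty": 0, "tz": -3, "yaw": -0.9, "claw": 0}
    - {"tx": 0, "ty": 0, "tz": -3, "yaw": 0, "claw": 0}
    - {"tx": 0, "ty": 0, "tz": -3, "yaw": 0, "claw": 0}
    - {"tx": 0, "ty": 0, "tz": -3, "yaw": 0, "claw": 0}
    - {"tx": 0, "ty": 0, "tz": -2, "yaw": 0, "claw": 0}
    - {"tx": 0, "ty": 0, "tz": 0, "yaw": 0, "claw": 0}

```text
time_s: 34.85
position: [0.4196, 0.072, 0.0784]
tool_rot: [[0.999, -0.035, -0.005], [-0.035, -0.999, 0.001], [-0.005, -0.0, -1.0]]
ft_force: [0.2, 0.0, 0.1]
grip_width: -0.0002
gripper_force: 0.0
```

Call:
servo_tool:
  steps:
    - {"tx": 0.7, "ty": 0, "tz": 0, "yaw": 0, "claw": 0}
    - {"tx": 0.7, "ty": 0, "tz": 0, "yaw": 0, "claw": 0}
    - {"tx": 0.4, "ty": 0, "tz": 0, "yaw": 0, "claw": 0}
    - {"tx": 0.4, "ty": 0, "tz": 0, "yaw": 0, "claw": 0}
    - {"tx": 0.35, "ty": 0, "tz": -0.1, "yaw": 0, "claw": 0}
    - {"tx": 0.35, "ty": 0, "tz": -0.15, "yaw": 0, "claw": 0}
    - {"tx": 0.3, "ty": 0, "tz": -0.2, "yaw": 0, "claw": 0}
    - {"tx": 0.3, "ty": 0, "tz": -0.2, "yaw": 0, "claw": 0}
    - {"tx": 0, "ty": 0, "tz": 0, "yaw": 0, "claw": 0}

```text
time_s: 35.75
position: [0.4555, 0.0716, 0.0738]
tool_rot: [[0.999, -0.035, 0.0], [-0.035, -0.999, 0.0], [0.0, -0.0, -1.0]]
ft_force: [-0.4, -0.5, -0.2]
grip_width: -0.0002
gripper_force: 0.0
```

```bash
cat > flap.py <<'E'
from meas import *
o=env.observe(); print(o['position'],o['ft_force'],o['time_s'])
for n in ['side','wrist']:
    im,d,m=shot(n); P=cloud(d,m); x,y,z=P[...,0],P[...,1],P[...,2]
    for ya,yb in [(-.035,.025),(.125,.18)]:
        k=(z>.033)&(z<.09)&(y>ya)&(y<yb)&(x>.43); q=P[k].copy(); q[:,0]-=.037*(q[:,1]-.072)
        q=q[(q[:,0]<.483)]
        if len(q)<30: continue
        b=[(round(a*1e3),round(np.median(q[(q[:,0]>a)&(q[:,0]<a+.006),2])*1e3,1)) for a in np.arange(.443,.482,.006) if ((q[:,0]>a)&(q[:,0]<a+.006)).sum()>8]
        print(n,ya,b)
E
python3 flap.py
```

```text
[0.45552292 0.07156435 0.07378692] [-0.35542642 -0.49165461 -0.1917028 ] 35.75
side -0.035 [(443, np.float64(37.8)), (449, np.float64(42.8)), (455, np.float64(49.4)), (461, np.float64(56.4))]
side 0.125 [(443, np.float64(37.7)), (449, np.float64(43.7)), (455, np.float64(49.7)), (461, np.float64(56.7))]
wrist -0.035 [(443, np.float64(36.9)), (449, np.float64(42.1)), (455, np.float64(48.5)), (461, np.float64(58.7)), (467, np.float64(59.1))]
wrist 0.125 [(443, np.float64(37.1)), (449, np.float64(42.2)), (455, np.float64(48.7)), (461, np.float64(59.4)), (467, np.float64(59.1))]
```

The flap is now at about 50° and follows the fingers along the arc. Continuing down to closed.

Call:
servo_tool:
  steps:
    - {"tx": 0.2, "ty": 0, "tz": -0.25, "yaw": 0, "claw": 0}
    - {"tx": 0.2, "ty": 0, "tz": -0.3, "yaw": 0, "claw": 0}
    - {"tx": 0.2, "ty": 0, "tz": -0.3, "yaw": 0, "claw": 0}
    - {"tx": 0.15, "ty": 0, "tz": -0.35, "yaw": 0, "claw": 0}
    - {"tx": 0.1, "ty": 0, "tz": -0.35, "yaw": 0, "claw": 0}
    - {"tx": 0, "ty": 0, "tz": -0.2, "yaw": 0, "claw": 0}
    - {"tx": 0, "ty": 0, "tz": 0, "yaw": 0, "claw": 0}

```text
time_s: 36.55
position: [0.4632, 0.0716, 0.0561]
tool_rot: [[0.999, -0.035, -0.001], [-0.035, -0.999, 0.0], [-0.001, -0.0, -1.0]]
ft_force: [-0.8, -0.3, -0.1]
grip_width: -0.0005
gripper_force: 0.0
```

Call:
servo_tool:
  steps:
    - {"tx": 0, "ty": 0, "tz": -0.15, "yaw": 0, "claw": 0}
    - {"tx": 0, "ty": 0, "tz": 0, "yaw": 0, "claw": 0}

```text
time_s: 36.75
position: [0.4633, 0.0716, 0.0549]
tool_rot: [[0.999, -0.035, -0.001], [-0.035, -0.999, 0.0], [-0.001, -0.0, -1.0]]
ft_force: [0.1, 0.2, 0.4]
grip_width: 0.0003
gripper_force: 0.0
```

Call:
servo_tool:
  steps:
    - {"tx": 0, "ty": 0, "tz": -0.1, "yaw": 0, "claw": 0}
    - {"tx": 0, "ty": 0, "tz": 0, "yaw": 0, "claw": 0}

```text
time_s: 36.95
position: [0.4634, 0.0717, 0.0545]
tool_rot: [[0.999, -0.035, -0.0], [-0.035, -0.999, -0.0], [-0.0, 0.0, -1.0]]
ft_force: [-2.1, 0.9, 8.0]
grip_width: 0.0003
gripper_force: 4.0
```

```bash
python3 flap.py
```

```text
[0.46336512 0.07165076 0.05448431] [-2.08758658  0.89671806  8.0146255 ] 36.95
side -0.035 [(443, np.float64(35.8)), (449, np.float64(36.0)), (455, np.float64(35.4)), (461, np.float64(35.8)), (467, np.float64(35.7)), (473, np.float64(36.8))]
side 0.125 [(443, np.float64(35.5)), (449, np.float64(35.9)), (455, np.float64(35.9)), (461, np.float64(35.5)), (467, np.float64(35.6)), (473, np.float64(36.3))]
wrist -0.035 [(443, np.float64(36.2)), (449, np.float64(35.6)), (455, np.float64(35.6)), (461, np.float64(35.7)), (467, np.float64(35.6)), (473, np.float64(36.0)), (479, np.float64(37.2))]
wrist 0.125 [(443, np.float64(36.2)), (449, np.float64(35.7)), (455, np.float64(35.7)), (461, np.float64(35.7)), (467, np.float64(35.7)), (473, np.float64(36.1)), (479, np.float64(37.2))]
```

The flap is flat at 35.7 mm across its width, and 8 N against the stop. Backing off straight up and checking everything.

Call:
servo_tool:
  steps:
    - {"tx": 0, "ty": 0, "tz": 1, "yaw": 0, "claw": 0}
    - {"tx": 0, "ty": 0, "tz": 3, "yaw": 0, "claw": 0}
    - {"tx": 0, "ty": 0, "tz": 4, "yaw": 0, "claw": 0}
    - {"tx": -1, "ty": 0, "tz": 4, "yaw": 0, "claw": 0}
    - {"tx": -2, "ty": -1, "tz": 4, "yaw": 0, "claw": 0}
    - {"tx": -2, "ty": -2, "tz": 4, "yaw": 0, "claw": 0}
    - {"tx": 0, "ty": -2, "tz": 4, "yaw": 0, "claw": 0}
    - {"tx": 0, "ty": -2, "tz": 2, "yaw": 0, "claw": 0}
    - {"tx": 0, "ty": 0, "tz": 0, "yaw": 0, "claw": 0}
    - {"tx": 0, "ty": 0, "tz": 0, "yaw": 0, "claw": 0}

```text
time_s: 38.05
position: [0.4132, 0.0018, 0.3136]
tool_rot: [[0.999, -0.036, -0.001], [-0.036, -0.999, 0.0], [-0.001, -0.0, -1.0]]
ft_force: [-0.6, -0.1, 0.3]
grip_width: -0.0001
gripper_force: 0.0
```

```bash
python3 flap.py; python3 - <<'E'
from meas import *
im,d,m=shot('wrist'); fins(cloud(d,m),im,box=(.4,.57,-.6,.22))
cv2.imwrite('pics/w11.png',cv2.resize(im[:200],None,fx=1.56,fy=1.56,interpolation=cv2.INTER_CUBIC)[...,::-1])
E
```

```text
[0.41315585 0.00181707 0.31359518] [-0.55451588 -0.13016253  0.29325775] 38.05
side -0.035 [(443, np.float64(35.6)), (449, np.float64(35.6)), (455, np.float64(35.4)), (461, np.float64(35.5)), (467, np.float64(35.6)), (473, np.float64(36.1))]
side 0.125 [(443, np.float64(35.4)), (449, np.float64(35.6)), (455, np.float64(35.6)), (461, np.float64(35.2)), (467, np.float64(35.5)), (473, np.float64(36.5))]
wrist -0.035 [(443, np.float64(36.4)), (449, np.float64(35.7)), (455, np.float64(35.8)), (461, np.float64(35.7)), (467, np.float64(35.8)), (473, np.float64(35.9)), (479, np.float64(37.1))]
wrist 0.125 [(443, np.float64(36.3)), (449, np.float64(35.8)), (455, np.float64(35.7)), (461, np.float64(35.7)), (467, np.float64(35.8)), (473, np.float64(36.2)), (479, np.float64(37.3))]
fin x508 y72 ztop61 35x12 ang-2.1 n382 px[192.  85.]
fin x506 y28 ztop61 35x12 ang-2.2 n345 px[228.  86.]
fin x510 y159 ztop61 35x12 ang-3.2 n455 px[121.  87.]
fin x508 y115 ztop61 35x13 ang-1.0 n420 px[157.  87.]
fin x503 y-15 ztop61 35x11 ang-1.3 n340 px[264.  87.]
fin x490 y-135 ztop59 36x13 ang-1.6 n405 px[362.  95.]
```

View pics/w11.png

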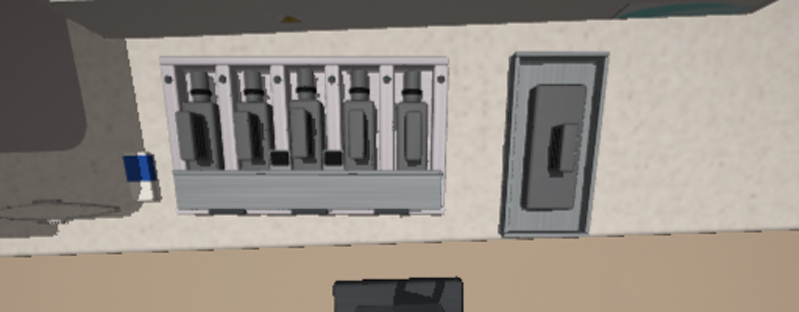

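The picture shows all five narrow cartridges seated with their noses to the far side (y≈85 in the crop). The flap is closed over their tails at (308,190), and the wide one lies flat in the tray at (555,145). Handing in.

```bash
python3 -c "
from rig import env
print(env.close_job())"
```

```text
the job is handed in; nothing more can be done
None
```

I handed the job in at about 38 s: the wide cartridge lies flat in the tray, all five narrow cartridges sit fully down in the carrier with noses to the far side, the flap is closed over them, and the stock's wide cartridge was left alone.

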